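# Unmould the tartlets into the cake keeper

### The job

Unmould the baked tartlets (a tin may be empty): lower each filled loose-bottomed tin over the little jam jar until its ring is down on the counter and the tartlet stands pushed up out of it on its base, then lift the tartlet, still on its base, upright onto the base of the cake keeper, and lay the empty ring back on the baking sheet. When all the tartlets there are stand side by side in the keeper, put its cover on so that it sits flat all round inside the rim. Never tip a tartlet over, and leave the other things on the counter alone.

Things in the scene. Friction and masses are not known exactly. Their poses are not given: they have to be found in the camera images.
- tin_a: Ring of a small loose-bottomed tart tin: open steel ring, 65 mm outside diameter (67 over the seen fluting), 61 bore, 23 tall, 45 g, with an inward ledge at its foot 3 thick that leaves a 48 mm opening; at the start it stands on the baking sheet with its tartlet inside, loose on the ledge; if that tartlet is absent (3 or 4 of the 4 are there) the ring is simply an empty one that stays on the sheet. Origin: centre of its underside; z is up when it stands
- tart_a: Baked tartlet of tin_a, firmly stuck on the tin's loose steel base: one rigid round piece, 57 mm in diameter all the way up, 16 tall, 60 g, solid, with a thin crimped edge round its nearly flat top. Origin: centre of the underside of the base; z is up when it stands upright. In the tin its underside lies 3 mm above the ring's underside and its top 4 mm below the ring's rim, with 2 mm of play all round: no room there for a finger
- tin_b: Ring of a small loose-bottomed tart tin: open steel ring, 65 mm outside diameter (67 over the seen fluting), 61 bore, 23 tall, 45 g, with an inward ledge at its foot 3 thick that leaves a 48 mm opening; at the start it stands on the baking sheet with its tartlet inside, loose on the ledge; if that tartlet is absent (3 or 4 of the 4 are there) the ring is simply an empty one that stays on the sheet. Origin: centre of its underside; z is up when it stands
- tart_b: Baked tartlet of tin_b, firmly stuck on the tin's loose steel base: one rigid round piece, 57 mm in diameter all the way up, 16 tall, 60 g, solid, with a thin crimped edge round its nearly flat top. Origin: centre of the underside of the base; z is up when it stands upright. In the tin its underside lies 3 mm above the ring's underside and its top 4 mm below the ring's rim, with 2 mm of play all round: no room there for a finger
- tin_c: Ring of a small loose-bottomed tart tin: open steel ring, 65 mm outside diameter (67 over the seen fluting), 61 bore, 23 tall, 45 g, with an inward ledge at its foot 3 thick that leaves a 48 mm opening; at the start it stands on the baking sheet with its tartlet inside, loose on the ledge; if that tartlet is absent (3 or 4 of the 4 are there) the ring is simply an empty one that stays on the sheet. Origin: centre of its underside; z is up when it stands
- tart_c: Baked tartlet of tin_c, firmly stuck on the tin's loose steel base: one rigid round piece, 57 mm in diameter all the way up, 16 tall, 60 g, solid, with a thin crimped edge round its nearly flat top. Origin: centre of the underside of the base; z is up when it stands upright. In the tin its underside lies 3 mm above the ring's underside and its top 4 mm below the ring's rim, with 2 mm of play all round: no room there for a finger
- tin_d: Ring of a small loose-bottomed tart tin: open steel ring, 65 mm outside diameter (67 over the seen fluting), 61 bore, 23 tall, 45 g, with an inward ledge at its foot 3 thick that leaves a 48 mm opening; at the start it stands on the baking sheet with its tartlet inside, loose on the ledge; if that tartlet is absent (3 or 4 of the 4 are there) the ring is simply an empty one that stays on the sheet. Origin: centre of its underside; z is up when it stands
- tart_d: Baked tartlet of tin_d, firmly stuck on the tin's loose steel base: one rigid round piece, 57 mm in diameter all the way up, 16 tall, 60 g, solid, with a thin crimped edge round its nearly flat top. Origin: centre of the underside of the base; z is up when it stands upright. In the tin its underside lies 3 mm above the ring's underside and its top 4 mm below the ring's rim, with 2 mm of play all round: no room there for a finger
- jar: Miniature jam jar, full and closed, 40 mm in diameter, 45 tall, flat lid, about 130 g, loose on the counter: it passes through the ledge opening of a tin with 4 mm to spare all round. Origin: centre of its underside
- sheet: Flat rimless baking sheet, fixed, 220 (its x) by 320 (its y) by 3 mm thick. Origin: centre of its underside; its top is 3 mm up
- keeper: Base of the round cake keeper, light bamboo, fixed: disc 250 mm in diameter, flat top 10 mm above the counter, with a rim round its edge (inner diameter 242) that stands 8 mm above that flat top. Origin: centre of its underside
- cover: Cover of the cake keeper, loose, cream plastic, about 350 g, standing mouth down on the counter: round, 230 mm outside and 224 inside, 60 tall to its flat top, 56 deep inside, with a wooden knob on top. It stands inside the keeper's rim with 6 mm to spare all round. Origin: centre of its mouth (underside)
- cover_knob (a point): Middle of the cover's knob: on the cover's axis, 80 mm above its mouth. The knob is 28 mm thick and rises from 60 to 92 mm above the mouth
- ramekin: Bystander, leave alone: white ceramic ramekin, 72 across, 38 tall
- eggcup: Bystander, leave alone: white ceramic egg cup, 48 across, 52 tall
- spatula: Bystander, leave alone: spatula lying on the counter behind the sheet, 235 long, 16 high
- mill: Bystander, leave alone: dark wooden pepper mill, 52 across, 147 tall, behind the sheet
- mug: Bystander, leave alone: blue mug, 80 across, 90 tall, behind the sheet
- oil: Bystander, leave alone: green oil bottle, 60 across, 210 tall, at the left far side
Things that resemble listed ones, but are neither listed nor needed, are in the scene too. What is shaped like the tin_a but purple is not meant.

How it is judged:
By the outcome, as a careful person would: the job done as asked, in the order asked, and still so for the second after the job is handed in, with the robot touching nothing.
Of tart_a, tart_b, tart_c, tart_d only 3 to 4 are there at a start; the rules pass over those that are not, and their reading is None.
At some moment in a run one of cover, tin_a, tin_b, tin_c, tin_d may be knocked a few centimetres aside while the robot is not near it.
It also fails if it takes over 210 s, if anything falls off the work surface, if the arm or the gripper's body presses on something with over 40 N, if the wrist force passes 120 N, or if a joint passes its speed limit or range.

### The arm

A 6-joint arm with a two-finger parallel gripper is mounted at the origin on the work surface. World frame = base frame: x ahead of the robot, y to its left, z up, the work surface at z = 0. Lengths are in m, angles in rad, forces in N, time in s.
With the tool pointing down it reaches from about 0.375 to 0.75 m from the base axis. Payload 9 kg.
Tool frame: the origin (TCP) lies between the finger pads; the fingertips stand nose_length ahead of it and the grasp point (between the pads) lies 2 mm behind it (nose_length is the distance from the TCP to the fingertips, in m); z points along the fingers, y is the line along which they close (so a half turn about z gives the same grasp; the last joint's range is limited). The gripper opens to 85 mm and grips with 20 to 120 N. Pads are 22 mm wide; open, the fingers measure 114 mm over their backs; the gripper's body (76 mm by 85 mm) begins 54 mm behind the grasp point. The pads swing forward as they close: fully open they stand 13 mm farther back than shut.
Start: joints at [0.895, 0.104, 0.097, 1.564, 0, 1.353], TCP at [0.265, 0.538, 0.248] pointing down, gripper open.
Joint ranges: [-2.99, 2.99], [-0.84, 1.86], [-1.1, 1.16], [-1.84, 2.11], [-1.51, 1.56], [-3.14, 3.14]. Speed limits (rad/s): [2.22, 2.22, 2.57, 3.14, 3.14, 3.14].

### API

Orientations are given as [roll, pitch, yaw] about the fixed x, y, z axes, in that order (R = Rz(yaw) Ry(pitch) Rx(roll)).
In Python, from workcell import * gives the robot as it stands. The module is installed in compiled form; this text tells all that it offers.
- The arm moves only by the shell command python3 -m handwheel 'ROWS' [FORCE]. ROWS is JSON, a list of rows, each a list of 5 numbers: the shift along the tool's x, y, z in m, then the turn about the tool's z in degrees, then the opening in per cent of the stroke, from 0 (shut) to 100 (fully open). In form: [[dx, dy, dz, spin, gripper], ...]. A call has 1 to 20 rows; each row shifts and turns the commanded pose from where the row before left it, along the tool's axes as they then stand; what a row does not reach is not made up. A row lasts 1/10 s, in which the tool goes at most 50 mm and 8.59 degrees, less where a joint would pass 70% of its speed; a pose out of reach is approached as far as the arm can. A call is refused whole if a number of a shift passes 0.05 or a number of a turn 8.59, either way. A call with a gripper value outside its range is refused whole. The fingers move at their own pace and stop on an object; FORCE is the grip in N (left out, the last holds). Time passes only in rows, so rows that do not move let the fingers close. It gives the time, the measured TCP pose, the force, the opening and the grip force at its end, in the units of the state.
- get_obs(): the state, without advancing time (a new reading comes with each control period).
- camera(name): name is "scene" or "top" or "wrist"; returns a dict with "color" (480x640x3 uint8, red, green, blue), "z_map" (480x640 float32, m along the optical axis (not along the pixel's ray), 0 where there is no reading), "fx", "fy", "cx", "cy" (pixels), "D" ([k1, k2, p1, p2, k3] as OpenCV has them; the pictures are not rectified), "extrinsics" (4x4, takes a point from camera to world coordinates). Camera axes: x right, y up, looking along -z (the intrinsics and any distortion apply to the point x, -y, -z); pixel columns grow to the right and rows downward; lengths in m; the calibration is good to about 2 mm. A picture is of the moment at which its call begins.
- hand_in(): hands the job in; it is judged then, once.
The state is a dict: "clock": time; "joint_positions": joint angles; "joint_velocities": joint speeds; "joint_torque": joint torques, N m; "ee_pos": TCP position; "tool_rot": TCP orientation; "wrist_force": force on the tool from outside, world axes, zero at the start; "torque": the same for the moment, N m; "opening": finger opening in m; "gripper_force": force on a finger pad.
Only numpy, scipy, OpenCV 4.12 (cv2) and the standard library are available. Lean on these libraries where they do the work, as an engineer would, in place of code of your own. Each camera call takes 0.05 s, during which the arm holds its last target. There are 200 camera calls.

## Working session

There is one attempt and no reset: what is moved stays moved. The work goes in short steps, Python scripts to look and compute and a shell command to move; the robot and the scene stay as the last step left them, time stands still between calls to the robot, and variables do not carry over. Pictures are saved under pics/ and viewed, at most 14 in all, crops included, and the job is handed in when it is done.

```bash
mkdir -p pics
cat > h.py <<'E'
from workcell import *
import numpy as np, cv2
def shot(n,f=None):
    c=camera(n)
    if f: cv2.imwrite('pics/'+f,c['color'][:,:,::-1])
    return c
def rays(c,uv):
    K=np.array([[c['fx'],0,c['cx']],[0,c['fy'],c['cy']],[0,0,1.]])
    p=cv2.undistortPoints(np.array(uv,float).reshape(-1,1,2),K,np.array(c['D'],float)).reshape(-1,2)
    d=np.c_[p[:,0],-p[:,1],-np.ones(len(p))]
    E=np.array(c['extrinsics']); return E[:3,3],d@E[:3,:3].T
def onplane(c,uv,z):
    o,d=rays(c,uv); return o+d*((z-o[2])/d[:,2])[:,None]
def cloud(c):
    v,u=np.mgrid[0:480,0:640]; uv=np.c_[u.ravel(),v.ravel()]
    o,d=rays(c,uv); return (o+d*c['z_map'].ravel()[:,None]).reshape(480,640,3)
E
python3 - <<'E'
from h import *
c=shot('top','top0.png'); shot('scene','scene0.png')
print(c['extrinsics'],c['fx']); o=get_obs(); print(o)
E
```

```text
[[-0.03186696  0.970705   -0.23815183  0.25271993]
 [-0.99947565 -0.02958092  0.01316763  0.0075099 ]
 [ 0.00573713  0.23844657  0.97113867  1.47583011]
 [ 0.          0.          0.          1.        ]] 596.1158158215336
{'clock': 0.1, 'joint_positions': array([ 8.95277400e-01,  1.04599468e-01,  9.65221907e-02,  1.56390952e+00,
       -2.82416738e-05,  1.35309508e+00]), 'joint_velocities': array([-2.82991657e-05,  4.83444464e-04,  5.36272313e-04,  7.81587868e-05,
       -9.89306773e-04,  1.84442844e-03]), 'joint_torque': array([ 7.37413997e-03, -5.58208466e+01,  5.04716957e+01,  1.30417358e-02,
       -2.52293430e-04, -2.27803883e-05]), 'ee_pos': array([0.26500773, 0.53797866, 0.24760989]), 'tool_rot': array([-3.14042418e+00, -2.29550540e-04,  2.68377486e+00]), 'wrist_force': array([ 0.03368533,  0.94954702, -0.34546403]), 'torque': array([-0.03829366, -0.03559017,  0.00595066]), 'gripper_force': 0.0, 'opening': 0.08567713746174437}
```

View pics/top0.png

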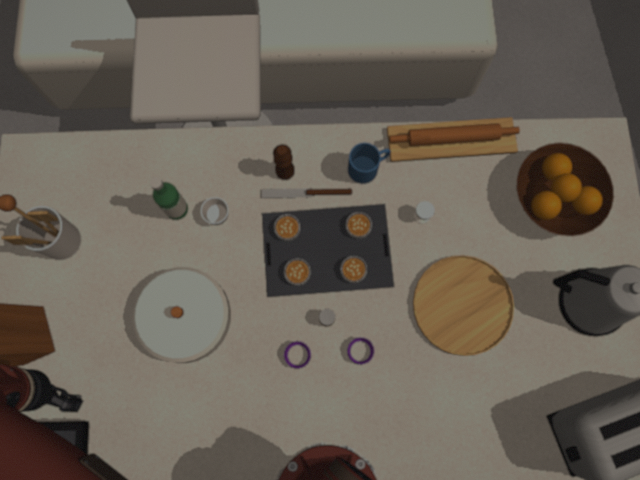

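View pics/scene0.png

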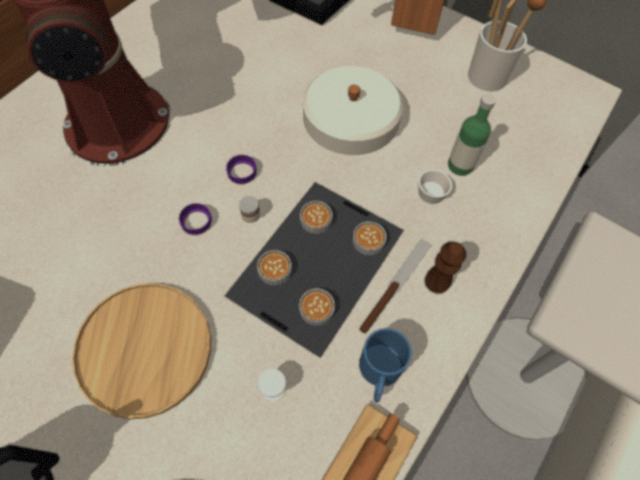

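Top view: four filled tins at (287,227), (358,224), (297,271), (354,268). Jar is at (327,317), the keeper base at (463,305), and the cover at (181,314) with its knob at (176,312). The purple rings at (297,354) and (360,350) aren't meant.

```bash
cat > meas.py <<'E'
from h import *
def tins(c):
    h=cv2.cvtColor(c['color'],cv2.COLOR_RGB2HSV)
    m=cv2.inRange(h,(3,110,70),(22,255,255)); m=cv2.morphologyEx(m,cv2.MORPH_CLOSE,np.ones((5,5)))
    out=[]
    for k in cv2.findContours(m,0,2)[0]:
        if cv2.contourArea(k)<60: continue
        q=cv2.convexHull(k).reshape(-1,2); P=onplane(c,q,.022); (x,y),r=cv2.minEnclosingCircle(P[:,:2].astype('f'))
        if .02<r<.036: out.append((round(x,4),round(y,4),round(r,4)))
    return out
def blob(P,lo,hi,xr,yr):
    s=(P[...,2]>lo)&(P[...,2]<hi)&(P[...,0]>xr[0])&(P[...,0]<xr[1])&(P[...,1]>yr[0])&(P[...,1]<yr[1])
    m=s.astype('uint8'); out=[]
    n,l,st,ce=cv2.connectedComponentsWithStats(m)
    for i in range(1,n):
        if st[i,4]<15: continue
        q=P[l==i]; (x,y),r=cv2.minEnclosingCircle(q[:,:2].astype('f'))
        out.append((q[:,:2].mean(0).round(4),np.round((x,y,r),4),np.median(q[:,2]).round(4),st[i,4]))
    return out
if __name__=='__main__':
    import workcell; print([ (k,getattr(workcell,k)) for k in dir(workcell) if 'nose' in k])
    for n in ('top','scene'):
        c=shot(n); P=cloud(c); print(n,tins(c))
        for nm,lo,hi in (('jar~',.038,.05),('covertop',.055,.066),('knob',.075,.1),('keeper',.006,.022),('ring',.012,.036)):
            print(nm); [print('  ',*b) for b in blob(P,lo,hi,(.2,.85),(-.5,.6))]
E
python3 meas.py
```

```text
[('nose_length', 0.017)]
top [(0.5389, 0.0584, 0.0282), (0.5409, -0.0825, 0.0285), (0.6545, 0.0814, 0.0284), (0.655, -0.1002, 0.0284)]
jar~
   [ 0.8394 -0.1214] [ 0.8305 -0.12    0.0297] 0.0443 43
   [0.7976 0.0843] [0.806  0.0837 0.0225] 0.045 57
   [ 0.7753 -0.1138] [ 0.7874 -0.1165  0.0334] 0.0443 42
   [ 0.6908 -0.2666] [ 0.6896 -0.2662  0.0109] 0.0485 16
   [0.6911 0.3559] [0.6994 0.3602 0.0261] 0.0443 38
   [ 0.6769 -0.2507] [ 0.6781 -0.2522  0.0139] 0.0482 29
   [0.4349 0.2265] [0.4342 0.2266 0.016 ] 0.0435 18
   [ 0.4222 -0.0123] [ 0.4228 -0.0125  0.0199] 0.0453 200
   [0.3666 0.2531] [0.3669 0.2524 0.0176] 0.0442 20
   [0.3446 0.2776] [0.345  0.2787 0.0142] 0.0465 17
covertop
   [ 0.8405 -0.1262] [ 0.835  -0.1266  0.0253] 0.0617 33
   [ 0.774  -0.1031] [ 0.7771 -0.1036  0.0183] 0.0596 23
   [0.6898 0.353 ] [0.6912 0.3545 0.0149] 0.0619 23
   [0.4376 0.3384] [0.439  0.3389 0.1138] 0.0604 6160
knob
   [ 0.809  -0.1208] [ 0.8117 -0.1256  0.0483] 0.0875 294
   [0.7962 0.0839] [0.8098 0.0859 0.0247] 0.0943 94
   [0.6964 0.3513] [0.7083 0.3608 0.0291] 0.0875 98
   [0.4384 0.3388] 
[... 7664 characters left out ...]
344] 0.0203 767
   [ 0.3404 -0.0911] [ 0.3409 -0.0907  0.0332] 0.019 231
   [ 0.4332 -0.0217] [ 0.4248 -0.0143  0.0201] 0.0239 124
   [0.6548 0.0807] [0.6543 0.0811 0.0335] 0.0205 800
   [ 0.5415 -0.083 ] [ 0.5409 -0.083   0.0337] 0.0201 868
   [0.8124 0.0688] [0.8118 0.0827 0.0258] 0.0252 225
   [ 0.4467 -0.3561] [ 0.4451 -0.3501  0.126 ] 0.0161 1139
   [ 0.7496 -0.0275] [ 0.7499 -0.0277  0.0587] 0.0136 346
   [ 0.6554 -0.1005] [ 0.6558 -0.0998  0.0338] 0.0203 956
   [ 0.8067 -0.0898] [ 0.8092 -0.1113  0.0352] 0.0244 202
   [ 0.8069 -0.1562] [ 0.8023 -0.1575  0.038 ] 0.0242 122
   [ 0.8415 -0.1405] [ 0.8414 -0.1368  0.0154] 0.0231 36
   [ 0.8404 -0.2589] [ 0.8403 -0.2635  0.0731] 0.0171 995
```

```bash
python3 -m handwheel '[[0,0,0,-6.55,100],[0,0,0,-6.55,100],[0,0,0,-6.55,100],[0,0,0,-6.55,100],[-0.0196,-0.0343,0.007,0,100],[-0.0196,-0.0343,0.007,0,100],[-0.0196,-0.0343,0.007,0,100],[-0.0196,-0.0343,0.007,0,100],[-0.0196,-0.0343,0.007,0,100],[-0.0196,-0.0343,0.007,0,100],[-0.0196,-0.0343,0.007,0,100],[-0.0196,-0.0343,0.007,0,100],[-0.0196,-0.0343,0.007,0,100],[-0.0196,-0.0343,0.007,0,100],[-0.0196,-0.0343,0.007,0,100],[-0.0196,-0.0343,0.007,0,100],[-0.0196,-0.0343,0.007,0,100],[-0.0196,-0.0343,0.007,0,100],[0,0,0,0,100]]' 20
python3 - <<'E'
from h import *
c=shot('wrist','w0.png'); print(get_obs()['ee_pos'],get_obs()['tool_rot'],c['extrinsics'])
from meas import tins; print(tins(c))
E
```

```text
clock: 2.1
ee_pos: [0.5405, 0.0542, 0.1489]
tool_rot: [-3.141, -0.001, 3.137]
wrist_force: [-0.8, 0.2, 0.8]
opening: 0.0855
gripper_force: 0.0
[0.53957338 0.05604455 0.14940089] [ 3.14142338e+00 -1.35038836e-03  3.13780717e+00] [[ 4.55165210e-03 -9.44850587e-01 -3.27470075e-01  4.55269478e-01]
 [ 9.99989506e-01  4.13054715e-03  1.98141596e-03  5.48370639e-02]
 [-5.19511446e-04 -3.27475657e-01  9.44859473e-01  2.74285795e-01]
 [ 0.00000000e+00  0.00000000e+00  0.00000000e+00  1.00000000e+00]]
[(0.6522, 0.0813, 0.0282), (0.6525, -0.1015, 0.0272), (0.5391, -0.0821, 0.0284), (0.5368, 0.0579, 0.0285)]
```

View pics/w0.png

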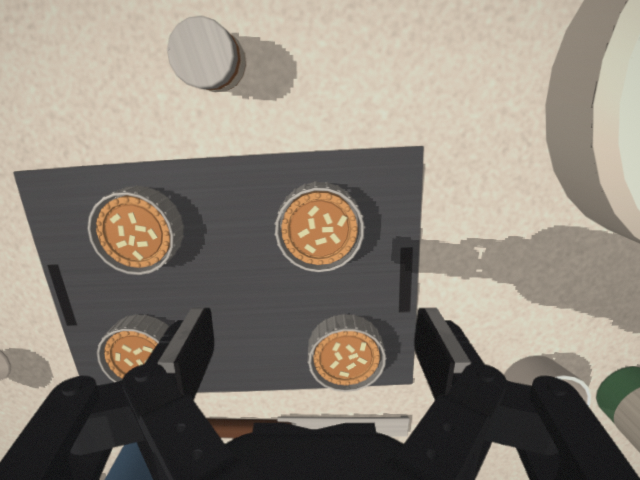

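The wrist view shows tin_a centred at (320,228) and the jar lid at (203,52), which agrees with the other views. I'll descend and grip tin_a.

```bash
python3 -m handwheel '[[0.001,0.002,0.025,0,100],[0,0,0.025,0,100],[0,0,0.025,0,100],[0,0,0.025,0,100],[0,0,0.02,0,100],[0,0,0.01,0,100],[0,0,0,0,100],[0,0,0,0,60],[0,0,0,0,60],[0,0,0,0,60],[0,0,0,0,60],[0,0,0,0,60],[0,0,0,0,60]]' 30
python3 - <<'E'
from h import *
c=shot('wrist','w1.png')
E
```

```text
clock: 3.45
ee_pos: [0.5394, 0.0599, 0.0222]
tool_rot: [-3.142, 0.002, 3.141]
wrist_force: [-1.9, 0.9, 6.1]
opening: 0.0637
gripper_force: 33.4
```

View pics/w1.png

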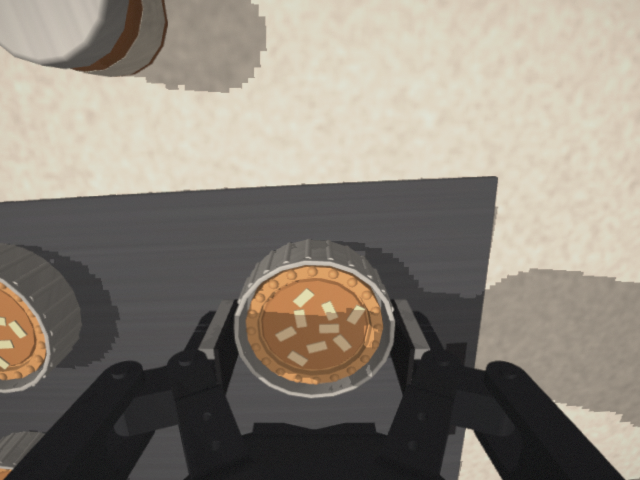

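```bash
python3 -m handwheel '[[0,0,-0.01,0,60],[0,0,-0.02,0,60],[0,0,-0.025,0,60],[0,0,-0.025,0,60],[0,0,-0.01,0,60],[0.01,-0.006,0,0,60],[0.0195,-0.012,0,0,60],[0.0195,-0.012,0,0,60],[0.0195,-0.012,0,0,60],[0.0195,-0.012,0,0,60],[0.0195,-0.012,0,0,60],[0.0095,-0.006,0,0,60],[0,0,0,0,60],[0,0,0,0,60]]' 30
python3 - <<'E'
from h import *
from meas import blob
o=get_obs();print(o['ee_pos'],o['wrist_force'],o['opening'])
c=shot('wrist','w2.png')
c=shot('top'); P=cloud(c)
cv2.imwrite('pics/t2.png',cv2.resize(c['color'][250:380,260:420,::-1],None,fx=4,fy=4))
s=shot('scene');cv2.imwrite('pics/s2.png',cv2.resize(s['color'][100:260,180:380,::-1],None,fx=4,fy=3.75))
E
```

```text
clock: 4.9
ee_pos: [0.4217, -0.012, 0.1105]
tool_rot: [-3.142, 0.001, 3.141]
wrist_force: [0.1, -0.1, -0.5]
opening: 0.0633
gripper_force: 33.6
[ 0.42170284 -0.01204912  0.11045594] [ 0.05198176 -0.08555574 -0.49884299] 0.0633485027716881
```

View pics/w2.png

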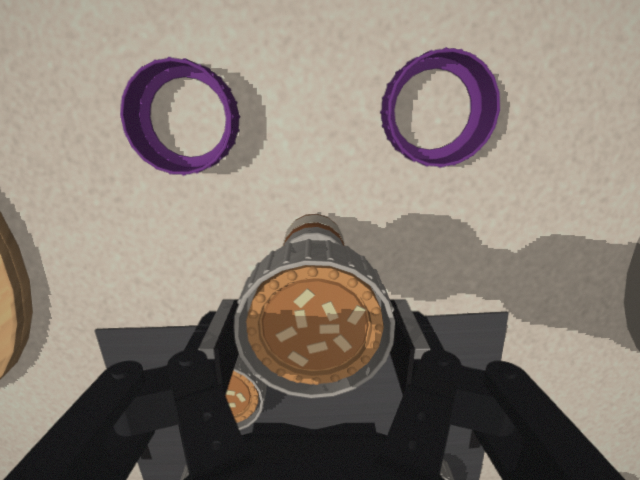

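Run:
```python
from h import *
c=shot('wrist'); print(onplane(c,[(315,329.5)],.1145),onplane(c,[(314.5,232)],.03), get_obs()['ee_pos'])
```

```text
[[ 0.41728305 -0.0110518   0.1145    ]] [[ 0.40500227 -0.01107651  0.03      ]] [ 0.42165476 -0.01173393  0.11026682]
```

```bash
python3 -m handwheel '[[-0.002,0,0.02,0,60],[0,0,0.02,0,60],[0,0,0.006,0,60],[0,0,0.003,0,60],[0,0,0.003,0,60],[0,0,0.002,0,60],[0,0,0,0,60]]'
python3 -m handwheel '[[0,0,0.005,0,60],[0,0,0.01,0,60],[0,0,0.01,0,60],[0,0,0.007,0,60],[0,0,0.004,0,60],[0,0,0.002,0,60],[0,0,0,0,60]]'
python3 - <<'E'
from h import *
c=shot('wrist','w3.png')
E
```

```text
clock: 5.8
ee_pos: [0.4236, -0.0121, 0.0567]
tool_rot: [-3.141, 0.001, 3.141]
wrist_force: [0.8, -0.5, -1.9]
opening: 0.064
gripper_force: 33.7
clock: 6.5
ee_pos: [0.4227, -0.0118, 0.0191]
tool_rot: [3.141, -0.002, 3.141]
wrist_force: [-10.5, 2.9, 16.3]
opening: 0.0636
gripper_force: 34.9
```

View pics/w3.png

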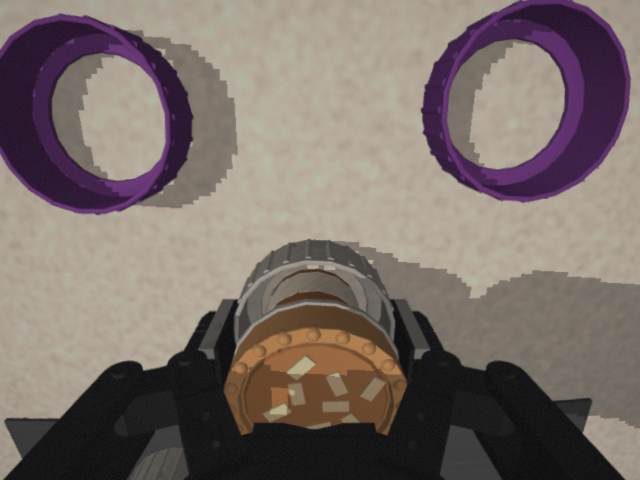

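The tartlet stands on the jar at (315,380), and the ring is down around it at (315,300). I'll open, rise, grip the tartlet and carry it to the keeper.

```bash
python3 -m handwheel '[[0,0,-0.001,0,70],[0,0,0,0,85],[0,0,0,0,100],[0,0,0,0,100],[0,0,0,0,100],[0,0,-0.02,0,100],[0,0,-0.02,0,100],[0,0,-0.0075,0,100],[0,0,0,0,100],[0,0,0,0,50],[0,0,0,0,50],[0,0,0,0,50],[0,0,0,0,50],[0,0,0,0,50],[0,0,0,0,50]]' 30
python3 - <<'E'
from h import *
c=shot('wrist','w4.png')
E
```

```text
clock: 8.05
ee_pos: [0.4231, -0.0119, 0.0665]
tool_rot: [3.141, -0.0, 3.141]
wrist_force: [-0.5, 0.4, -0.7]
opening: 0.0553
gripper_force: 31.8
```

View pics/w4.png

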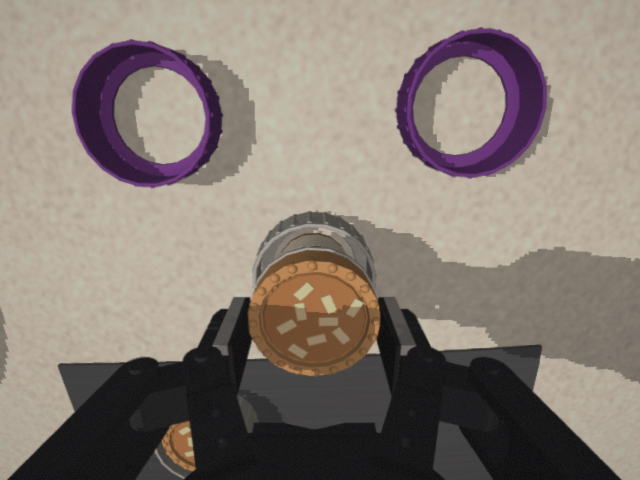

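The tartlet is held squarely between the pads at (315,312). Next I'll lift it and carry it to slot 1, keeper centre plus (0.045, -0.045).

```bash
python3 -m handwheel '[[0,0,-0.005,0,50],[0,0,-0.015,0,50],[0,0,-0.025,0,50],[0,0,-0.02,0,50],[-0.0061,-0.02,0,0,50],[-0.0061,-0.038,0,0,50],[-0.0061,-0.038,0,0,50],[-0.0061,-0.038,0,0,50],[-0.0061,-0.038,0,0,50],[-0.0061,-0.038,0,0,50],[-0.0061,-0.038,0,0,50],[-0.0061,-0.038,0,0,50],[-0.0061,-0.038,0,0,50],[-0.0061,-0.038,0,0,50],[-0.0061,-0.021,0,0,50],[0,0,0.03,0,50],[0,0,0.03,0,50],[0,0,0.02,0,50],[0,0,0,0,50],[0,0,0,0,50]]'
```

```text
clock: 10.1
ee_pos: [0.4903, -0.3951, 0.0524]
tool_rot: [3.141, -0.0, 3.141]
wrist_force: [-0.0, -0.1, -0.1]
opening: 0.0552
gripper_force: 32.1
```

```bash
python3 -m handwheel '[[0,0,0.01,0,50],[0,0,0.006,0,50],[0,0,0.003,0,50],[0,0,0.001,0,50],[0,0,0,0,50]]'
python3 -m handwheel '[[0,0,0.001,0,50],[0,0,0,0,50]]'
python3 -m handwheel '[[0,0,0.0005,0,50],[0,0,0,0,50]]'
```

```text
clock: 10.6
ee_pos: [0.4902, -0.3951, 0.0318]
tool_rot: [3.142, 0.0, 3.141]
wrist_force: [0.5, -0.4, -0.8]
opening: 0.0553
gripper_force: 32.1
clock: 10.8
ee_pos: [0.4904, -0.3953, 0.0312]
tool_rot: [-3.141, 0.001, 3.141]
wrist_force: [-0.7, -0.0, 0.4]
opening: 0.0554
gripper_force: 32.2
clock: 11.0
ee_pos: [0.4905, -0.3954, 0.0312]
tool_rot: [-3.141, 0.001, 3.141]
wrist_force: [-1.8, 1.7, 5.8]
opening: 0.0556
gripper_force: 32.6
```

```bash
python3 -m handwheel '[[0,0,0,0,65],[0,0,0,0,80],[0,0,0,0,80],[0,0,-0.015,0,80],[0,0,-0.035,0,80],[0,0,-0.05,0,100],[0.0061,0.02,0,0,100],[0.0061,0.038,0,0,100],[0.0061,0.038,0,0,100],[0.0061,0.038,0,0,100],[0.0061,0.038,0,0,100],[0.0061,0.038,0,0,100],[0.0061,0.038,0,0,100],[0.0061,0.038,0,0,100],[0.0061,0.038,0,0,100],[0.0061,0.038,0,0,100],[0.0061,0.021,0,0,100],[0,0,0,0,100]]'
python3 - <<'E'
from h import *
from meas import *
c=shot('top');P=cloud(c);print(tins(c)); print(blob(P,.038,.05,(.38,.46),(-.05,.03)))
print(onplane(c,[(0,0)],0)*0)
c=shot('wrist','w5.png')
E
```

```text
clock: 12.8
ee_pos: [0.4229, -0.0099, 0.1314]
tool_rot: [3.142, 0.001, -3.139]
wrist_force: [0.0, -0.8, -0.4]
opening: 0.0855
gripper_force: 0.0
[(0.6545, 0.0814, 0.0284), (0.6552, -0.1003, 0.0286)]
[]
[[0. 0. 0.]]
```

View pics/w5.png

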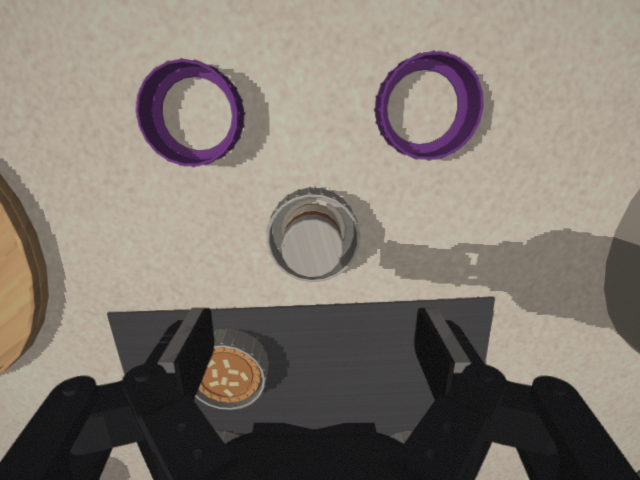

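The ring stands round the jar at (313,236), with the lid at (313,245). I'll grip it, lift it and lay it back on the sheet.

```bash
python3 -m handwheel '[[0,0,0.03,0,100],[0,0,0.03,0,100],[0,0,0.03,0,100],[0,0,0.014,0,100],[0,0,0.006,0,100],[0,0,0,0,60],[0,0,0,0,60],[0,0,0,0,60],[0,0,0,0,60],[0,0,0,0,60],[0,0,0,0,60]]' 30
python3 -m handwheel '[[0,0,-0.01,0,60],[0,0,-0.025,0,60],[0,0,-0.03,0,60],[0,0,-0.025,0,60],[-0.015,0.009,0,0,60],[-0.029,0.0175,0,0,60],[-0.029,0.0175,0,0,60],[-0.029,0.0175,0,0,60],[-0.015,0.009,0,0,60],[0,0,0.03,0,60],[0,0,0.03,0,60],[0,0,0.015,0,60],[0,0,0.008,0,60],[0,0,0.002,0,60],[0,0,0,0,60]]'
```

```text
clock: 14.0
ee_pos: [0.4244, -0.0125, 0.0218]
tool_rot: [-3.141, 0.002, 3.141]
wrist_force: [-2.2, -0.4, 6.6]
opening: 0.0636
gripper_force: 33.5
clock: 15.5
ee_pos: [0.5409, 0.0583, 0.0264]
tool_rot: [-3.142, 0.001, 3.141]
wrist_force: [-0.7, -0.8, -0.4]
opening: 0.0634
gripper_force: 33.3
```

```bash
python3 -m handwheel '[[0,0,0.001,0,60],[0,0,0.0008,0,60],[0,0,0,0,80],[0,0,0,0,100],[0,0,0,0,100],[0,0,0,0,100],[0,0,-0.03,0,100],[0,0,-0.05,0,100],[0,-0.02,0,0,100],[0,-0.034,0,0,100],[0,-0.034,0,0,100],[0,-0.034,0,0,100],[0,-0.019,0,0,100],[0,0,0,0,100]]'
python3 - <<'E'
from h import *
from meas import *
print(tins(shot('wrist')),tins(shot('scene')))
E
```

```text
clock: 16.9
ee_pos: [0.5403, -0.0848, 0.1035]
tool_rot: [-3.141, 0.0, 3.138]
wrist_force: [-0.0, 0.6, -1.0]
opening: 0.0854
gripper_force: 0.0
[(0.6528, -0.1001, 0.0282), (0.6422, 0.0834, 0.0243), (0.5387, -0.0824, 0.0285), (0.4139, -0.2436, 0.0247)] [(0.6546, -0.0998, 0.0281), (0.5407, -0.082, 0.0279), (0.6539, 0.0818, 0.0278), (0.4103, 0.3908, 0.0236)]
```

```bash
python3 -m handwheel '[[0,0.0005,0.03,0,100],[0,0,0.03,0,100],[0,0,0.016,0,100],[0,0,0.005,0,100],[0,0,0,0,100],[0,0,0,0,60],[0,0,0,0,60],[0,0,0,0,60],[0,0,0,0,60],[0,0,0,0,60],[0,0,0,0,60]]' 30
python3 -m handwheel '[[0,0,-0.01,0,60],[0,0,-0.025,0,60],[0,0,-0.03,0,60],[0,0,-0.023,0,60],[0,0,0,0,60]]'
python3 - <<'E'
from h import *
from meas import *
for n in('top','scene'): print(blob(cloud(shot(n)),.038,.05,(.38,.46),(-.05,.03)))
E
```

```text
clock: 18.1
ee_pos: [0.5413, -0.0822, 0.0244]
tool_rot: [-3.141, 0.002, 3.141]
wrist_force: [-1.8, 2.8, 6.3]
opening: 0.0644
gripper_force: 32.2
clock: 18.6
ee_pos: [0.5427, -0.083, 0.1155]
tool_rot: [-3.139, 0.007, 3.141]
wrist_force: [0.6, 0.1, -0.7]
opening: 0.064
gripper_force: 33.6
[]
[(array([ 0.4128, -0.0252]), array([ 0.4138, -0.0235,  0.0155]), np.float64(0.0433), np.int32(31))]
```

```bash
python3 -m handwheel '[[0.012,0.007,0,0,60],[0.0235,0.014,0,0,60],[0.0235,0.014,0,0,60],[0.0235,0.014,0,0,60],[0.0235,0.014,0,0,60],[0.0125,0.0075,0,0,60],[0,0,0,0,60],[0,0,0,0,60]]'
python3 - <<'E'
from h import *
c=shot('wrist','w6.png')
E
```

```text
clock: 19.5
ee_pos: [0.4219, -0.0116, 0.11]
tool_rot: [3.142, 0.0, 3.141]
wrist_force: [0.1, -0.4, 0.1]
opening: 0.064
gripper_force: 33.6
```

View pics/w6.png

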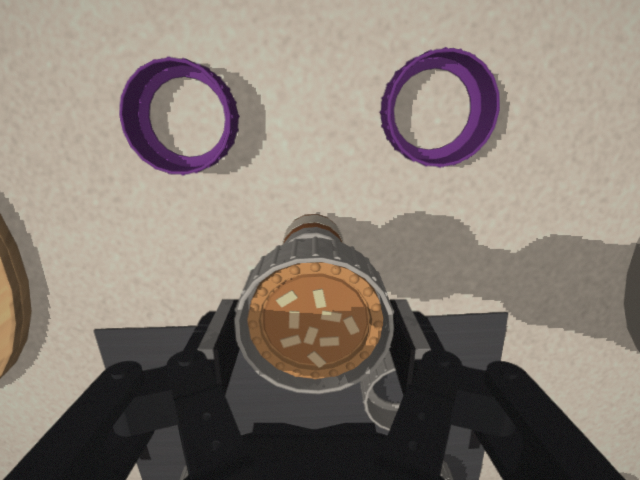

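The jar shows at (314,230), exactly as before. The ring rim centre is at (315,325), about 1 mm off, so I'll shift 3 mm and lower.

```bash
python3 -m handwheel '[[-0.003,0,0.02,0,60],[0,0,0.015,0,60],[0,0,0.007,0,60],[0,0,0.004,0,60],[0,0,0.003,0,60],[0,0,0.002,0,60],[0,0,0,0,60]]'
python3 -m handwheel '[[0,0,0.005,0,60],[0,0,0.01,0,60],[0,0,0.01,0,60],[0,0,0.006,0,60],[0,0,0.004,0,60],[0,0,0.002,0,60],[0,0,0,0,60]]'
```

```text
clock: 20.25
ee_pos: [0.425, -0.0116, 0.0597]
tool_rot: [-3.142, 0.0, 3.141]
wrist_force: [0.1, 0.8, -1.3]
opening: 0.0642
gripper_force: 33.6
clock: 20.95
ee_pos: [0.4247, -0.0115, 0.0223]
tool_rot: [3.141, -0.0, 3.141]
wrist_force: [0.3, 0.3, -0.4]
opening: 0.0639
gripper_force: 33.6
```

```bash
python3 -m handwheel '[[0,0,0.0015,0,60],[0,0,0,0,60],[0,0,0,0,75],[0,0,0,0,90],[0,0,0,0,100],[0,0,0,0,100],[0,0,-0.02,0,100],[0,0,-0.02,0,100],[0,0,-0.0055,0,100],[0,0,0,0,100],[0,0,0,0,50],[0,0,0,0,50],[0,0,0,0,50],[0,0,0,0,50],[0,0,0,0,50],[0,0,0,0,50]]' 30
python3 - <<'E'
from h import *
c=shot('wrist'); cv2.imwrite('pics/w7.png',c['color'][200:440,160:480,::-1])
E
```

```text
clock: 22.55
ee_pos: [0.4246, -0.0115, 0.0662]
tool_rot: [3.141, -0.0, 3.141]
wrist_force: [-0.9, 0.0, -0.7]
opening: 0.0553
gripper_force: 31.8
```

View pics/w7.png

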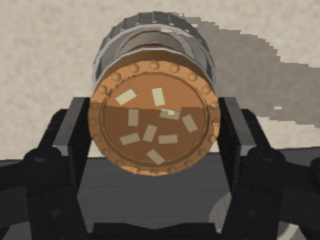

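The tartlet sits on the jar and is held squarely, centred at crop (155,117). I'll carry it to slot 2.

```bash
python3 -m handwheel '[[0,0,-0.005,0,50],[0,0,-0.015,0,50],[0,0,-0.025,0,50],[0,0,-0.02,0,50],[0.0022,-0.02,0,0,50],[0.0022,-0.038,0,0,50],[0.0022,-0.038,0,0,50],[0.0022,-0.038,0,0,50],[0.0022,-0.038,0,0,50],[0.0022,-0.038,0,0,50],[0.0022,-0.038,0,0,50],[0.0022,-0.038,0,0,50],[0.0022,-0.038,0,0,50],[0.0022,-0.038,0,0,50],[0.0022,-0.021,0,0,50],[0,0,0.03,0,50],[0,0,0.03,0,50],[0,0,0.02,0,50],[0,0,0.01,0,50],[0,0,0,0,50]]'
python3 -m handwheel '[[0,0,0.006,0,50],[0,0,0.003,0,50],[0,0,0,0,50],[0,0,0,0,50]]'
```

```text
clock: 24.6
ee_pos: [0.3999, -0.3937, 0.0404]
tool_rot: [3.14, -0.001, 3.141]
wrist_force: [0.9, -0.0, -0.1]
opening: 0.0555
gripper_force: 32.0
clock: 25.0
ee_pos: [0.4006, -0.3948, 0.033]
tool_rot: [-3.141, 0.0, 3.141]
wrist_force: [0.6, 0.7, -0.1]
opening: 0.0553
gripper_force: 32.0
```

```bash
python3 -m handwheel '[[0,0,0.001,0,50],[0,0,0.001,0,50],[0,0,0,0,50]]'
python3 -m handwheel '[[0,0,0,0,65],[0,0,0,0,80],[0,0,0,0,80],[0,0,-0.015,0,80],[0,0,-0.035,0,80],[0,0,-0.05,0,100],[-0.0022,0.02,0,0,100],[-0.0022,0.038,0,0,100],[-0.0022,0.038,0,0,100],[-0.0022,0.038,0,0,100],[-0.0022,0.038,0,0,100],[-0.0022,0.038,0,0,100],[-0.0022,0.038,0,0,100],[-0.0022,0.038,0,0,100],[-0.0022,0.038,0,0,100],[-0.0022,0.038,0,0,100],[-0.0022,0.021,0,0,100],[0,0,0,0,100]]'
python3 - <<'E'
from h import *
from meas import *
c=shot('wrist'); P=cloud(c); print(get_obs()['ee_pos'])
print(blob(P,.038,.05,(.36,.47),(-.06,.04)),blob(P,.018,.03,(.36,.47),(-.06,.04)))
s=shot('scene');print(tins(s)); P=cloud(s); print(blob(P,.022,.03,(.3,.55),(-.5,-.2)))
E
```

```text
clock: 25.3
ee_pos: [0.4006, -0.3947, 0.0308]
tool_rot: [-3.141, 0.0, 3.141]
wrist_force: [0.1, 1.1, 2.1]
opening: 0.0555
gripper_force: 32.2
clock: 27.1
ee_pos: [0.4249, -0.0094, 0.1317]
tool_rot: [3.141, 0.001, -3.139]
wrist_force: [-0.8, 0.5, 0.5]
opening: 0.0853
gripper_force: 0.0
[ 0.42499513 -0.01063725  0.13150609]
[(array([ 0.4189, -0.0124]), array([ 0.4203, -0.0124,  0.0201]), np.float64(0.0446), np.int32(2966))] [(array([ 0.4235, -0.0117]), array([ 0.4234, -0.0118,  0.0333]), np.float64(0.0222), np.int32(1171)), (array([ 0.4039, -0.0116]), array([ 0.4135, -0.0119,  0.019 ]), np.float64(0.0251), np.int32(319))]
[(0.6546, -0.0998, 0.0281), (0.6538, 0.0819, 0.0278), (0.0487, 0.1012, 0.0356), (0.4094, 0.3901, 0.0239)]
[(array([ 0.4004, -0.3933]), array([ 0.4004, -0.3941,  0.0293]), np.float64(0.0242), np.int32(637)), (array([ 0.4904, -0.3947]), array([ 0.4901, -0.3948,  0.0287]), np.float64(0.0242), np.int32(717))]
```

```bash
python3 -m handwheel '[[0,0,0.03,0,100],[0,0,0.03,0,100],[0,0,0.03,0,100],[0,0,0.014,0,100],[0,0,0.006,0,100],[0,0,0,0,60],[0,0,0,0,60],[0,0,0,0,60],[0,0,0,0,60],[0,0,0,0,60],[0,0,0,0,60]]' 30
python3 -m handwheel '[[0,0,-0.01,0,60],[0,0,-0.025,0,60],[0,0,-0.03,0,60],[0,0,-0.025,0,60],[-0.015,-0.009,0,0,60],[-0.029,-0.0177,0,0,60],[-0.029,-0.0177,0,0,60],[-0.029,-0.0177,0,0,60],[-0.0145,-0.009,0,0,60],[0,0,0.03,0,60],[0,0,0.03,0,60],[0,0,0.015,0,60],[0,0,0.008,0,60],[0,0,0.002,0,60],[0,0,0,0,60]]'
```

```text
clock: 28.3
ee_pos: [0.4259, -0.012, 0.022]
tool_rot: [-3.14, 0.002, 3.141]
wrist_force: [-2.0, -0.7, 6.6]
opening: 0.064
gripper_force: 33.6
clock: 29.8
ee_pos: [0.5419, -0.0829, 0.0266]
tool_rot: [-3.141, 0.001, 3.141]
wrist_force: [0.3, -0.6, -0.4]
opening: 0.0637
gripper_force: 33.4
```

```bash
python3 -m handwheel '[[0,0,0.001,0,60],[0,0,0.0008,0,60],[0,0,0,0,80],[0,0,0,0,100],[0,0,0,0,100],[0,0,0,0,100],[0,0,-0.03,0,100],[0,0,-0.05,0,100],[-0.0135,-0.002,0,0,100],[-0.029,-0.0044,0,0,100],[-0.029,-0.0044,0,0,100],[-0.029,-0.0044,0,0,100],[-0.0135,-0.002,0,0,100],[0,0,0,0,100],[0,0,0,0,100]]'
python3 - <<'E'
from h import *
from meas import *
c=shot('wrist'); print(tins(c),tins(shot('scene')))
print(get_obs()['ee_pos']); print(blob(cloud(c),.038,.05,(.36,.47),(-.06,.04)))
E
```

```text
clock: 31.3
ee_pos: [0.6547, -0.0998, 0.1032]
tool_rot: [3.141, -0.001, 3.141]
wrist_force: [0.4, -0.1, 0.3]
opening: 0.0856
gripper_force: 0.0
[(0.7374, -0.0546, 0.0342), (0.6523, 0.0809, 0.0282), (0.6526, -0.1005, 0.0286), (0.527, -0.2579, 0.0231)] [(0.6543, -0.0997, 0.0284), (0.8127, 0.0738, 0.0219), (0.6526, 0.0816, 0.029)]
[ 0.65451977 -0.09976605  0.10365882]
[]
```

```bash
python3 -m handwheel '[[0,0,0.03,0,100],[0,0,0.03,0,100],[0,0,0.016,0,100],[0,0,0.005,0,100],[0,0,0,0,100],[0,0,0,0,60],[0,0,0,0,60],[0,0,0,0,60],[0,0,0,0,60],[0,0,0,0,60],[0,0,0,0,60]]' 30
python3 -m handwheel '[[0,0,-0.01,0,60],[0,0,-0.025,0,60],[0,0,-0.03,0,60],[0,0,-0.023,0,60],[0.0145,0.0055,0,0,60],[0.029,0.011,0,0,60],[0.029,0.011,0,0,60],[0.029,0.011,0,0,60],[0.029,0.011,0,0,60],[0.029,0.011,0,0,60],[0.029,0.011,0,0,60],[0.029,0.011,0,0,60],[0.0138,0.0055,0,0,60],[0,0,0,0,60],[0,0,0,0,60]]'
python3 - <<'E'
from h import *
from meas import *
o=get_obs();print(o['ee_pos']); z=o['ee_pos'][2]
c=shot('wrist');P=cloud(c);cv2.imwrite('pics/w8.png',c['color'][180:420,160:480,::-1])
print(blob(P,z-.03,z+.012,(.37,.47),(-.06,.04)),blob(P,.01,.05,(.36,.47),(-.06,.04)))
E
```

```text
clock: 32.5
ee_pos: [0.6565, -0.1004, 0.025]
tool_rot: [-3.141, 0.003, 3.141]
wrist_force: [-1.9, -0.1, 6.3]
opening: 0.0633
gripper_force: 33.0
clock: 34.0
ee_pos: [0.425, -0.0122, 0.1118]
tool_rot: [-3.141, 0.002, 3.141]
wrist_force: [0.7, 0.1, -1.3]
opening: 0.0633
gripper_force: 33.5
[ 0.42496412 -0.01216063  0.11181342]
[(array([ 0.4189, -0.012 ]), array([ 0.4178, -0.0121,  0.0455]), np.float64(0.108), np.int32(21570))] [(array([ 0.4038, -0.0122]), array([ 0.4158, -0.0126,  0.0198]), np.float64(0.0318), np.int32(1212))]
```

View pics/w8.png

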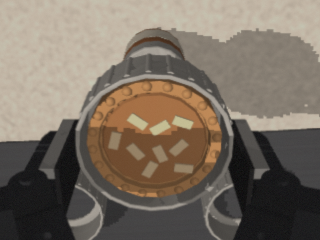

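Run:
```python
from h import *
c=shot('wrist'); print(onplane(c,[(314.5,320.5)],.1128), onplane(c,[(315,325)],.1116), get_obs()['ee_pos'])
```

```text
[[ 0.4183653  -0.01177329  0.1128    ]] [[ 0.42124747 -0.01156838  0.1116    ]] [ 0.4249581  -0.01227911  0.1113368 ]
```

The ring rim is at crop (155,140) and the jar behind it at (155,45), and the measured offset puts the ring centre at x≈0.423, over the jar. I'll lower it.

```bash
python3 -m handwheel '[[0,0,0.02,0,60],[0,0,0.015,0,60],[0,0,0.008,0,60],[0,0,0.004,0,60],[0,0,0.003,0,60],[0,0,0.001,0,60],[0,0,0,0,60]]'
python3 -m handwheel '[[0,0,0.005,0,60],[0,0,0.01,0,60],[0,0,0.01,0,60],[0,0,0.006,0,60],[0,0,0.004,0,60],[0,0,0.002,0,60],[0,0,0,0,60]]'
```

```text
clock: 34.8
ee_pos: [0.4243, -0.0119, 0.0601]
tool_rot: [-3.142, 0.001, 3.141]
wrist_force: [-0.9, -0.2, -1.0]
opening: 0.0635
gripper_force: 33.6
clock: 35.5
ee_pos: [0.4239, -0.0118, 0.0225]
tool_rot: [3.141, -0.0, 3.141]
wrist_force: [0.2, -0.3, 0.3]
opening: 0.0637
gripper_force: 33.6
```

```bash
python3 -m handwheel '[[0,0,0.001,0,60],[0,0,0,0,60],[0,0,0,0,75],[0,0,0,0,90],[0,0,0,0,100],[0,0,0,0,100],[0.001,0,-0.02,0,100],[0,0,-0.02,0,100],[0,0,-0.005,0,100],[0,0,0,0,100],[0,0,0,0,50],[0,0,0,0,50],[0,0,0,0,50],[0,0,0,0,50],[0,0,0,0,50],[0,0,0,0,50]]' 30
python3 -m handwheel '[[0,0,-0.005,0,50],[0,0,-0.015,0,50],[0,0,-0.025,0,50],[0,0,-0.02,0,50],[0,0,0,0,50]]'
python3 - <<'E'
from h import *
c=shot('wrist'); cv2.imwrite('pics/w9.png',c['color'][180:420,160:480,::-1])
E
```

```text
clock: 37.1
ee_pos: [0.4228, -0.0118, 0.0664]
tool_rot: [3.141, -0.0, 3.141]
wrist_force: [0.6, 0.0, -0.8]
opening: 0.0555
gripper_force: 31.8
clock: 37.6
ee_pos: [0.4246, -0.0124, 0.1348]
tool_rot: [-3.14, 0.004, 3.141]
wrist_force: [0.7, -0.1, -0.9]
opening: 0.0553
gripper_force: 31.9
```

View pics/w9.png

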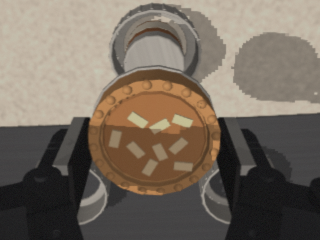

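The tartlet is lifted upright at crop (155,137), and the ring stays round the jar at (155,50). I'll carry it to slot 3.

```bash
python3 -m handwheel '[[-0.0075,-0.02,0,0,50],[-0.0075,-0.036,0,0,50],[-0.0075,-0.036,0,0,50],[-0.0075,-0.036,0,0,50],[-0.0075,-0.036,0,0,50],[-0.0075,-0.036,0,0,50],[-0.0075,-0.036,0,0,50],[-0.0075,-0.036,0,0,50],[-0.0075,-0.021,0,0,50],[0,0,0.03,0,50],[0,0,0.03,0,50],[0,0,0.02,0,50],[0,0,0.01,0,50],[0,0,0.006,0,50],[0,0,0.003,0,50],[0,0,0,0,50],[0,0,0,0,50]]'
python3 -m handwheel '[[0,0,0.0008,0,50],[0,0,0.0005,0,50],[0,0,0,0,50]]'
```

```text
clock: 39.35
ee_pos: [0.4909, -0.3053, 0.0337]
tool_rot: [-3.141, 0.001, 3.141]
wrist_force: [-0.1, -0.1, -0.8]
opening: 0.0552
gripper_force: 32.0
clock: 39.65
ee_pos: [0.4905, -0.3049, 0.0316]
tool_rot: [-3.141, 0.0, 3.141]
wrist_force: [-0.0, 0.1, -0.3]
opening: 0.0556
gripper_force: 32.0
```

```bash
python3 -m handwheel '[[0,0,0.0006,0,50],[0,0,0,0,50],[0,0,0,0,65],[0,0,0,0,80],[0,0,0,0,80],[0,0,-0.015,0,80],[0,0,-0.035,0,80],[0,0,-0.05,0,100],[0.0075,0.02,0,0,100],[0.0075,0.036,0,0,100],[0.0075,0.036,0,0,100],[0.0075,0.036,0,0,100],[0.0075,0.036,0,0,100],[0.0075,0.036,0,0,100],[0.0075,0.036,0,0,100],[0.0075,0.036,0,0,100],[0.0075,0.021,0,0,100],[0,0,0,0,100],[0,0,0,0,100]]'
python3 - <<'E'
from h import *
from meas import *
c=shot('wrist'); P=cloud(c); print(get_obs()['ee_pos'])
print(blob(P,.038,.05,(.36,.47),(-.06,.04)),blob(P,.018,.03,(.36,.47),(-.06,.04)))
s=shot('scene');P=cloud(s); print(blob(P,.022,.03,(.3,.55),(-.5,-.2)))
for b in blob(P,.012,.036,(.5,.7),(-.15,.15)): print(b)
E
```

```text
clock: 41.55
ee_pos: [0.4234, -0.0119, 0.1318]
tool_rot: [-3.141, 0.002, -3.141]
wrist_force: [0.0, -0.4, -0.0]
opening: 0.0856
gripper_force: 0.0
[ 0.42350026 -0.01235353  0.13156712]
[(array([ 0.4188, -0.0124]), array([ 0.4202, -0.0123,  0.02  ]), np.float64(0.0446), np.int32(2942))] [(array([ 0.4206, -0.0116]), array([ 0.4211, -0.012 ,  0.0333]), np.float64(0.0222), np.int32(1146)), (array([ 0.4041, -0.0124]), array([ 0.4154, -0.0126,  0.0196]), np.float64(0.0252), np.int32(326))]
[(array([ 0.49  , -0.3031]), array([ 0.4894, -0.3041,  0.029 ]), np.float64(0.0241), np.int32(634)), (array([ 0.4   , -0.3935]), array([ 0.4002, -0.3933,  0.0289]), np.float64(0.0241), np.int32(635)), (array([ 0.4907, -0.3949]), array([ 0.49  , -0.3953,  0.0292]), np.float64(0.0242), np.int32(716))]
(array([0.5414, 0.0577]), array([0.5408, 0.058 , 0.0336]), np.float64(0.0206), np.int32(278))
(array([0.6548, 0.0805]), array([0.655 , 0.0812, 0.0338]), np.float64(0.0205), np.int32(807))
(array([ 0.5421, -0.082 ]), array([ 0.5423, -0.0828,  0.034 ]), np.float64(0.0214), np.int32(281))
```

```bash
python3 -m handwheel '[[0,0,0.03,0,100],[0,0,0.03,0,100],[0,0,0.03,0,100],[0,0,0.014,0,100],[0,0,0.006,0,100],[0,0,0,0,60],[0,0,0,0,60],[0,0,0,0,60],[0,0,0,0,60],[0,0,0,0,60],[0,0,0,0,60]]' 30
python3 -m handwheel '[[0,0,-0.01,0,60],[0,0,-0.025,0,60],[0,0,-0.03,0,60],[0,0,-0.025,0,60],[-0.0145,-0.0055,0,0,60],[-0.029,-0.011,0,0,60],[-0.029,-0.011,0,0,60],[-0.029,-0.011,0,0,60],[-0.029,-0.011,0,0,60],[-0.029,-0.011,0,0,60],[-0.029,-0.011,0,0,60],[-0.029,-0.011,0,0,60],[-0.0138,-0.0055,0,0,60],[0,0,0.03,0,60],[0,0,0.03,0,60],[0,0,0.015,0,60],[0,0,0.008,0,60],[0,0,0.002,0,60],[0,0,0,0,60]]'
```

```text
clock: 42.75
ee_pos: [0.4242, -0.0123, 0.0223]
tool_rot: [-3.141, 0.002, 3.141]
wrist_force: [-1.7, -0.1, 5.8]
opening: 0.0635
gripper_force: 33.5
clock: 44.65
ee_pos: [0.6548, -0.1001, 0.027]
tool_rot: [-3.141, 0.001, 3.141]
wrist_force: [0.0, -0.1, -0.8]
opening: 0.0633
gripper_force: 33.3
```

```bash
python3 -m handwheel '[[0,0,0.001,0,60],[0,0,0.001,0,60],[0,0,0,0,80],[0,0,0,0,100],[0,0,0,0,100],[0,0,0,0,100],[0,0,-0.03,0,100],[0,0,-0.05,0,100],[0,0.016,0,0,100],[0,0.03,0,0,100],[0,0.03,0,0,100],[0,0.03,0,0,100],[0,0.03,0,0,100],[0,0.03,0,0,100],[0,0.0153,0,0,100],[0,0,0,0,100],[0,0,0,0,100]]'
python3 - <<'E'
from h import *
from meas import *
c=shot('wrist'); print(tins(c),tins(shot('scene')))
print(get_obs()['ee_pos'])
E
```

```text
clock: 46.35
ee_pos: [0.6545, 0.0809, 0.1037]
tool_rot: [-3.141, 0.0, 3.141]
wrist_force: [-0.3, -0.4, -0.1]
opening: 0.0851
gripper_force: 0.0
[(0.7371, -0.058, 0.0214), (0.6517, 0.0809, 0.0286)] [(0.6538, 0.0821, 0.028)]
[0.65453267 0.08013125 0.1037833 ]
```

```bash
python3 -m handwheel '[[0,0,0.03,0,100],[0,0,0.03,0,100],[0,0,0.016,0,100],[0,0,0.005,0,100],[0,0,0,0,100],[0,0,0,0,60],[0,0,0,0,60],[0,0,0,0,60],[0,0,0,0,60],[0,0,0,0,60],[0,0,0,0,60]]' 30
python3 -m handwheel '[[0,0,-0.01,0,60],[0,0,-0.025,0,60],[0,0,-0.03,0,60],[0,0,-0.023,0,60],[0.0145,-0.0058,0,0,60],[0.0288,-0.0116,0,0,60],[0.0288,-0.0116,0,0,60],[0.0288,-0.0116,0,0,60],[0.0288,-0.0116,0,0,60],[0.0288,-0.0116,0,0,60],[0.0288,-0.0116,0,0,60],[0.0288,-0.0116,0,0,60],[0.0145,-0.0058,0,0,60],[0,0,0,0,60],[0,0,0,0,60]]'
python3 - <<'E'
from h import *
o=get_obs();print(o['ee_pos'])
c=shot('wrist');cv2.imwrite('pics/w10.png',c['color'][180:420,160:480,::-1])
E
```

```text
clock: 47.55
ee_pos: [0.6556, 0.0811, 0.0252]
tool_rot: [-3.141, 0.003, 3.141]
wrist_force: [-2.5, -1.4, 4.9]
opening: 0.0645
gripper_force: 32.7
clock: 49.05
ee_pos: [0.4245, -0.0116, 0.112]
tool_rot: [-3.141, 0.003, 3.141]
wrist_force: [0.3, 0.3, -1.2]
opening: 0.0642
gripper_force: 33.6
[ 0.42454296 -0.01155965  0.11201282]
```

View pics/w10.png

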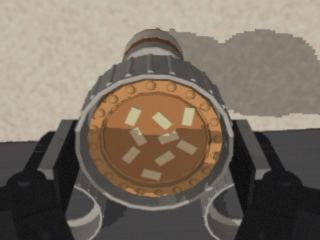

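Ring rim centre is at crop (155,141), the jar at (152,45), the same alignment as the last tin. Lowering.

```bash
python3 -m handwheel '[[0,0,0.02,0,60],[0,0,0.015,0,60],[0,0,0.008,0,60],[0,0,0.004,0,60],[0,0,0.003,0,60],[0,0,0.001,0,60],[0,0,0,0,60]]'
python3 -m handwheel '[[0,0,0.005,0,60],[0,0,0.01,0,60],[0,0,0.01,0,60],[0,0,0.006,0,60],[0,0,0.004,0,60],[0,0,0.002,0,60],[0,0,0,0,60]]'
```

```text
clock: 49.8
ee_pos: [0.424, -0.0114, 0.0601]
tool_rot: [-3.142, 0.001, 3.141]
wrist_force: [1.0, -0.1, 0.5]
opening: 0.0644
gripper_force: 33.6
clock: 50.5
ee_pos: [0.4236, -0.0113, 0.0227]
tool_rot: [3.141, -0.0, 3.141]
wrist_force: [-0.0, -0.5, 0.4]
opening: 0.0649
gripper_force: 33.6
```

```bash
python3 -m handwheel '[[0,0,0.001,0,60],[0,0,0,0,60],[0,0,0,0,75],[0,0,0,0,90],[0,0,0,0,100],[0,0,0,0,100],[0.001,0,-0.02,0,100],[0,0,-0.02,0,100],[0,0,-0.005,0,100],[0,0,0,0,100],[0,0,0,0,50],[0,0,0,0,50],[0,0,0,0,50],[0,0,0,0,50],[0,0,0,0,50],[0,0,0,0,50]]' 30
python3 -m handwheel '[[0,0,-0.005,0,50],[0,0,-0.015,0,50],[0,0,-0.025,0,50],[0,0,-0.02,0,50],[0,0,0,0,50]]'
python3 -m handwheel '[[0.0024,-0.02,0,0,50],[0.0024,-0.036,0,0,50],[0.0024,-0.036,0,0,50],[0.0024,-0.036,0,0,50],[0.0024,-0.036,0,0,50],[0.0024,-0.036,0,0,50],[0.0024,-0.036,0,0,50],[0.0024,-0.036,0,0,50],[0.0024,-0.022,0,0,50],[0,0,0.03,0,50],[0,0,0.03,0,50],[0,0,0.02,0,50],[0,0,0.01,0,50],[0,0,0.006,0,50],[0,0,0.003,0,50],[0,0,0,0,50],[0,0,0,0,50]]'
```

```text
clock: 52.1
ee_pos: [0.4225, -0.0113, 0.0665]
tool_rot: [3.141, -0.0, 3.141]
wrist_force: [-0.2, 0.0, -0.6]
opening: 0.0551
gripper_force: 31.8
clock: 52.6
ee_pos: [0.4243, -0.0119, 0.1349]
tool_rot: [-3.14, 0.004, 3.141]
wrist_force: [-0.8, 0.0, -0.5]
opening: 0.0552
gripper_force: 31.9
clock: 54.3
ee_pos: [0.4014, -0.3058, 0.0337]
tool_rot: [-3.141, 0.001, 3.141]
wrist_force: [0.4, 0.2, 0.2]
opening: 0.0554
gripper_force: 32.1
```

```bash
python3 -m handwheel '[[0,0,0.0008,0,50],[0,0,0.0008,0,50],[0,0,0,0,50]]'
python3 -m handwheel '[[0,0,0.0003,0,50],[0,0,0,0,50],[0,0,0,0,65],[0,0,0,0,80],[0,0,0,0,80],[0,0,-0.015,0,80],[0,0,-0.035,0,80],[0,0,-0.05,0,100],[-0.0024,0.02,0,0,100],[-0.0024,0.036,0,0,100],[-0.0024,0.036,0,0,100],[-0.0024,0.036,0,0,100],[-0.0024,0.036,0,0,100],[-0.0024,0.036,0,0,100],[-0.0024,0.036,0,0,100],[-0.0024,0.036,0,0,100],[-0.0024,0.022,0,0,100],[0,0,0,0,100],[0,0,0,0,100]]'
python3 - <<'E'
from h import *
from meas import *
c=shot('wrist'); P=cloud(c); print(get_obs()['ee_pos'])
print(blob(P,.038,.05,(.36,.47),(-.06,.04)),blob(P,.018,.03,(.36,.47),(-.06,.04)))
s=shot('scene');P=cloud(s); print(blob(P,.022,.03,(.3,.55),(-.5,-.2)))
for b in blob(P,.012,.036,(.5,.7),(-.15,.15)): print(b)
E
```

```text
clock: 54.6
ee_pos: [0.401, -0.3054, 0.0313]
tool_rot: [-3.141, 0.0, 3.141]
wrist_force: [-0.8, 0.6, -0.1]
opening: 0.0561
gripper_force: 32.1
clock: 56.5
ee_pos: [0.4229, -0.0112, 0.1318]
tool_rot: [-3.141, 0.001, -3.141]
wrist_force: [0.1, -1.0, 0.6]
opening: 0.0852
gripper_force: 0.0
[ 0.42292009 -0.01173607  0.13160306]
[(array([ 0.4188, -0.0124]), array([ 0.4202, -0.0125,  0.0203]), np.float64(0.0446), np.int32(2941))] [(array([ 0.4204, -0.0115]), array([ 0.421 , -0.0115,  0.0332]), np.float64(0.0222), np.int32(1122)), (array([ 0.4042, -0.0124]), array([ 0.4163, -0.0127,  0.0198]), np.float64(0.025), np.int32(330))]
[(array([ 0.4014, -0.3043]), array([ 0.4005, -0.3042,  0.0291]), np.float64(0.0242), np.int32(602)), (array([ 0.4898, -0.3038]), array([ 0.4897, -0.3043,  0.0286]), np.float64(0.0243), np.int32(657)), (array([ 0.4003, -0.3931]), array([ 0.4002, -0.3939,  0.0296]), np.float64(0.0241), np.int32(630)), (array([ 0.4908, -0.3949]), array([ 0.4903, -0.3946,  0.0292]), np.float64(0.0242), np.int32(711))]
(array([0.5417, 0.0577]), array([0.5415, 0.0582, 0.0334]), np.float64(0.0211), np.int32(277))
(array([ 0.5425, -0.0825]), array([ 0.5418, -0.0833,  0.0336]), np.float64(0.0215), np.int32(282))
(array([ 0.6545, -0.1002]), array([ 0.6538, -0.0998,  0.0336]), np.float64(0.0215), np.int32(279))
```

```bash
python3 -m handwheel '[[0,0,0.03,0,100],[0,0,0.03,0,100],[0,0,0.03,0,100],[0,0,0.014,0,100],[0,0,0.006,0,100],[0,0,0,0,60],[0,0,0,0,60],[0,0,0,0,60],[0,0,0,0,60],[0,0,0,0,60],[0,0,0,0,60]]' 30
python3 -m handwheel '[[0,0,-0.01,0,60],[0,0,-0.025,0,60],[0,0,-0.03,0,60],[0,0,-0.025,0,60],[-0.0145,0.0058,0,0,60],[-0.0288,0.0116,0,0,60],[-0.0288,0.0116,0,0,60],[-0.0288,0.0116,0,0,60],[-0.0288,0.0116,0,0,60],[-0.0288,0.0116,0,0,60],[-0.0288,0.0116,0,0,60],[-0.0288,0.0116,0,0,60],[-0.0145,0.0058,0,0,60],[0,0,0.03,0,60],[0,0,0.03,0,60],[0,0,0.015,0,60],[0,0,0.008,0,60],[0,0,0.002,0,60],[0,0,0,0,60]]'
python3 -m handwheel '[[0,0,0.001,0,60],[0,0,0.001,0,60],[0,0,0,0,60]]'
```

```text
clock: 57.7
ee_pos: [0.4238, -0.0118, 0.0224]
tool_rot: [-3.141, 0.002, 3.141]
wrist_force: [-2.1, -1.4, 6.7]
opening: 0.0643
gripper_force: 33.7
clock: 59.6
ee_pos: [0.654, 0.0813, 0.0271]
tool_rot: [3.142, 0.001, 3.141]
wrist_force: [-0.3, -0.0, -0.9]
opening: 0.064
gripper_force: 33.4
clock: 59.9
ee_pos: [0.6543, 0.0813, 0.0255]
tool_rot: [-3.141, 0.002, 3.141]
wrist_force: [0.3, -0.9, 5.2]
opening: 0.064
gripper_force: 33.8
```

```bash
python3 -m handwheel '[[0,0,0,0,80],[0,0,0,0,100],[0,0,0,0,100],[0,0,0,0,100],[0,0,-0.03,0,100],[0,0,-0.05,0,100],[0,0,-0.05,0,100],[0,0,-0.04,0,100],[0.0125,0.015,0,0,100],[0.0273,0.0326,0,0,100],[0.0273,0.0326,0,0,100],[0.0273,0.0326,0,0,100],[0.0273,0.0326,0,0,100],[0.0273,0.0326,0,0,100],[0.0273,0.0326,0,0,100],[0.0273,0.0326,0,0,100],[0.0125,0.015,0,0,100],[0,0,0,0,100]]'
python3 - <<'E'
from h import *
from meas import *
print(get_obs()['ee_pos'])
for n in('wrist','scene','top'):
    c=shot(n);P=cloud(c);print(n,blob(P,.075,.098,(.35,.53),(.25,.43)),blob(P,.055,.065,(.25,.63),(.15,.53)))
    if n=='top':
        for b in blob(P,.012,.036,(.3,.7),(-.15,.15)): print(b)
        print(blob(P,.022,.03,(.3,.55),(-.5,-.2)))
E
```

```text
clock: 61.7
ee_pos: [0.4356, 0.3415, 0.1941]
tool_rot: [3.141, -0.0, -3.139]
wrist_force: [-0.0, -0.1, -0.8]
opening: 0.0855
gripper_force: 0.0
[0.43562889 0.34151319 0.19411093]
wrist [(array([0.4348, 0.3396]), array([0.4371, 0.3395, 0.0141]), np.float64(0.0913), np.int32(1398))] [(array([0.4252, 0.3398]), array([0.4374, 0.3396, 0.1107]), np.float64(0.0597), np.int32(58480))]
scene [(array([0.4413, 0.3364]), array([0.4395, 0.3387, 0.0148]), np.float64(0.089), np.int32(147))] [(array([0.4428, 0.3332]), array([0.4402, 0.3387, 0.1114]), np.float64(0.0591), np.int32(5092))]
top [(array([0.436 , 0.3384]), array([0.4383, 0.3403, 0.0142]), np.float64(0.0918), np.int32(96))] [(array([0.4392, 0.3077]), array([0.4394, 0.3398, 0.1138]), np.float64(0.0603), np.int32(3733))]
(array([ 0.6555, -0.0999]), array([ 0.6564, -0.0997,  0.0348]), np.float64(0.0227), np.int32(149))
(array([0.6551, 0.0813]), array([0.6544, 0.0809, 0.0339]), np.float64(0.023), np.int32(148))
(array([ 0.543 , -0.0837]), array([ 0.5443, -0.0823,  0.0348]), np.float64(0.0228), np.int32(123))
(array([0.5417, 0.0591]), array([0.5432, 0.0566, 0.0352]), np.float64(0.0236), np.int32(132))
(array([ 0.3424, -0.0929]), array([ 0.3412, -0.0912,  0.0331]), np.float64(0.0222), np.int32(95))
(array([0.3367, 0.0632]), array([0.3363, 0.0623, 0.0328]), np.float64(0.0227), np.int32(95))
[(array([ 0.4902, -0.3043]), array([ 0.4907, -0.3055,  0.0288]), np.float64(0.0259), np.int32(302)), (array([ 0.4909, -0.3938]), array([ 0.4914, -0.3935,  0.0292]), np.float64(0.0258), np.int32(320)), (array([ 0.4013, -0.3044]), array([ 0.4016, -0.3047,  0.0282]), np.float64(0.0257), np.int32(313)), (array([ 0.4002, -0.3931]), array([ 0.4006, -0.3933,  0.0289]), np.float64(0.0255), np.int32(321))]
```

```bash
python3 -m handwheel '[[-0.0035,-0.0015,0.03,0,100],[0,0,0.03,0,100],[0,0,0.03,0,100],[0,0,0.013,0,100],[0,0,0.005,0,100],[0,0,0,0,100]]'
python3 -m handwheel '[[0,0,0,0,60],[0,0,0,0,40],[0,0,0,0,20],[0,0,0,0,20],[0,0,0,0,20],[0,0,0,0,20],[0,0,0,0,20],[0,0,0,0,20],[0,0,0,0,20]]' 60
```

```text
clock: 62.45
ee_pos: [0.4414, 0.3378, 0.0862]
tool_rot: [3.142, 0.0, 3.14]
wrist_force: [0.5, -0.2, 0.5]
opening: 0.0855
gripper_force: 0.0
clock: 63.35
ee_pos: [0.4414, 0.3386, 0.0869]
tool_rot: [3.141, 0.001, 3.141]
wrist_force: [-0.3, 0.2, 6.0]
opening: 0.0265
gripper_force: 58.9
```

```bash
python3 -m handwheel '[[0,0,-0.005,0,20],[0,0,-0.015,0,20],[0,0,-0.025,0,20],[0,0,-0.03,0,20],[0,0,-0.025,0,20],[0,0,-0.01,0,20],[0,0,0,0,20],[0,-0.01,0,0,20],[0,-0.02,0,0,20],[0,-0.03,0,0,20],[0,-0.03,0,0,20],[0,-0.03,0,0,20],[0,-0.03,0,0,20],[0,-0.03,0,0,20],[0,-0.03,0,0,20],[0,-0.03,0,0,20],[0,-0.03,0,0,20],[0,-0.03,0,0,20],[0,-0.03,0,0,20],[0,-0.03,0,0,20]]'
python3 -m handwheel '[[0,-0.03,0,0,20],[0,-0.03,0,0,20],[0,-0.03,0,0,20],[0,-0.03,0,0,20],[0,-0.03,0,0,20],[0,-0.03,0,0,20],[0,-0.03,0,0,20],[0,-0.03,0,0,20],[0,-0.03,0,0,20],[-0.0055,-0.03,0,0,20],[0,-0.02,0,0,20],[0,-0.009,0,0,20],[0,0,0,0,20],[0,0,0,0,20],[0,0,0,0,20],[0,0,0,0,20]]'
python3 - <<'E'
from h import *
from meas import *
o=get_obs(); z=o['ee_pos'][2]; print(o['ee_pos'],o['opening'],o['wrist_force'])
for n in('scene','top'):
    P=cloud(shot(n)); zt=z-.0869+.06
    print(n,zt,blob(P,zt-.008,zt+.008,(.25,.63),(-.55,-.15)))
E
```

```text
clock: 65.35
ee_pos: [0.4394, -0.0232, 0.194]
tool_rot: [3.141, -0.002, 3.141]
wrist_force: [0.3, 0.3, -3.6]
opening: 0.0264
gripper_force: 59.5
clock: 66.95
ee_pos: [0.4462, -0.35, 0.196]
tool_rot: [3.142, 0.0, -3.141]
wrist_force: [-0.3, 0.7, -3.4]
opening: 0.0262
gripper_force: 59.7
[ 0.44618052 -0.35001075  0.19601387] 0.026198941442063188 [-0.33811021  0.72553936 -3.42718468]
scene 0.16911386893414235 [(array([ 0.4754, -0.3561]), array([ 0.4447, -0.3487,  0.1137]), np.float64(0.1676), np.int32(10704)), (array([ 0.3598, -0.2872]), array([ 0.3581, -0.2876,  0.011 ]), np.float64(0.1678), np.int32(41)), (array([ 0.4111, -0.3436]), array([ 0.4116, -0.3452,  0.0124]), np.float64(0.1677), np.int32(63)), (array([ 0.3946, -0.3807]), array([ 0.3936, -0.3832,  0.0106]), np.float64(0.1681), np.int32(28))]
top 0.16911386893414235 [(array([ 0.5082, -0.3076]), array([ 0.4892, -0.3198,  0.097 ]), np.float64(0.169), np.int32(1624))]
```

```bash
python3 -m handwheel '[[0,-0.001,0.015,0,20],[0,0,0.025,0,20],[0,0,0.025,0,20],[0,0,0.015,0,20],[0,0,0.008,0,20],[0,0,0.004,0,20],[0,0,0.003,0,20],[0,0,0.001,0,20],[0,0,0,0,20]]'
python3 -m handwheel '[[0,0,0.0015,0,20],[0,0,0.0015,0,20],[0,0,0,0,20]]'
```

```text
clock: 67.95
ee_pos: [0.4463, -0.3522, 0.1006]
tool_rot: [-3.141, 0.001, 3.141]
wrist_force: [0.1, 0.0, -3.8]
opening: 0.0263
gripper_force: 59.8
clock: 68.25
ee_pos: [0.4461, -0.352, 0.097]
tool_rot: [-3.141, 0.0, 3.141]
wrist_force: [-0.3, -0.6, -3.4]
opening: 0.0261
gripper_force: 59.8
```

```bash
python3 -m handwheel '[[0,0,0.0008,0,20],[0,0,0,0,20],[0,0,0,0,20]]'
python3 -m handwheel '[[0,0,0,0,30],[0,0,0,0,50],[0,0,0,0,80],[0,0,0,0,100],[0,0,0,0,100],[0,0,0,0,100],[0,0,-0.03,0,100],[0,0,-0.05,0,100],[0,0,-0.05,0,100],[0,0.03,0,0,100],[0,0.05,0,0,100],[0,0.05,0,0,100],[0,0.05,0,0,100],[0,0.05,0,0,100],[0,0.05,0,0,100],[0,0.03,0,0,100],[0,0,0,0,100],[0,0,0,0,100]]'
python3 - <<'E'
from h import *
from meas import *
for n in('scene','top'):
    c=shot(n,n+'9.png'); P=cloud(c); print(n,blob(P,.062,.078,(.25,.63),(-.55,-.15)))
    s=P[(abs(P[...,2]-.07)<.006)&(np.hypot(P[...,0]-.445,P[...,1]+.35)<.11)]
    print(np.linalg.lstsq(np.c_[s[:,:2]-[.445,-.35],np.ones(len(s))],s[:,2],rcond=None)[0])
    for b in blob(P,.012,.036,(.5,.7),(-.15,.15)): print(b)
E
```

```text
clock: 68.55
ee_pos: [0.4461, -0.352, 0.0969]
tool_rot: [-3.141, 0.0, 3.141]
wrist_force: [-2.7, 2.8, 6.4]
opening: 0.0259
gripper_force: 60.6
clock: 70.35
ee_pos: [0.4463, -0.0416, 0.2263]
tool_rot: [-3.141, 0.001, -3.14]
wrist_force: [0.7, -1.0, -0.3]
opening: 0.0857
gripper_force: 0.0
scene [(array([ 0.4503, -0.3541]), array([ 0.4449, -0.351 ,  0.1141]), np.float64(0.0685), np.int32(12285))]
[-0.00051496  0.00074245  0.0685391 ]
(array([0.5411, 0.0589]), array([0.5412, 0.0589, 0.0336]), np.float64(0.0205), np.int32(275))
(array([0.6538, 0.0811]), array([0.6535, 0.0814, 0.0335]), np.float64(0.0211), np.int32(278))
(array([ 0.5422, -0.0827]), array([ 0.5422, -0.0824,  0.0335]), np.float64(0.0215), np.int32(282))
(array([ 0.654 , -0.0998]), array([ 0.6542, -0.1001,  0.0334]), np.float64(0.0216), np.int32(284))
top [(array([ 0.4417, -0.3496]), array([ 0.4442, -0.3502,  0.1152]), np.float64(0.0698), np.int32(6638))]
[ 0.00114421 -0.00034637  0.06998578]
(array([ 0.6827, -0.1104]), array([ 0.6791, -0.1098,  0.0189]), np.float64(0.0244), np.int32(28))
(array([0.6564, 0.0816]), array([0.654 , 0.0816, 0.0339]), np.float64(0.0235), np.int32(142))
(array([0.5473, 0.0684]), array([0.5416, 0.0587, 0.0332]), np.float64(0.0244), np.int32(87))
```

View pics/scene9.png

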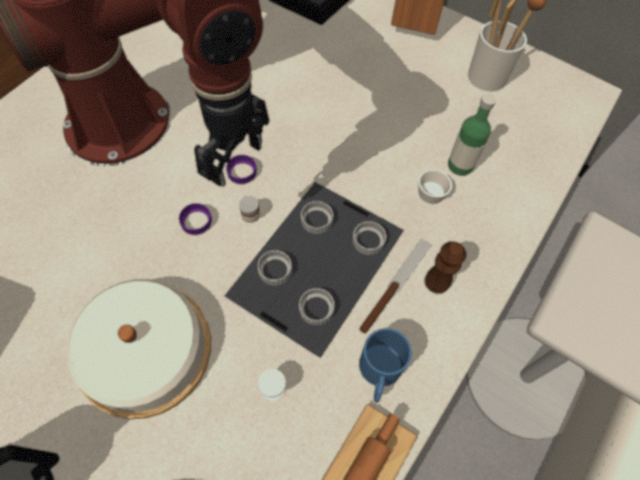

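The cover sits flat and centred in the keeper at (135,345), and four empty rings lie on the sheet at (317,216), (369,238), (274,267) and (317,306). The robot touches nothing.

```bash
python3 -c "
from workcell import *
print(hand_in())"
```

```text
the job is handed in; nothing more can be done
None
```

The job is handed in at about 70 s on the robot clock: all four tartlets stand upright in the keeper under the flat-seated cover, the four empty rings are back on the baking sheet, and the bystanders look undisturbed in the last scene picture; the judge's result was not shown.

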